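Slip-test joint bushings and feed the press

TASK

One of these grey nylon joint bushings has worn smooth: stand them all flange down, side by side on the red start line of the flat tilting plate, raise the plate slowly by its bar only until one of them slips down to the foot, leave it standing at that angle, and record the angle by pressing the recessed orange hold button with the drift punch. Then stand the punch back in its stand, lower the plate flat, put the smooth bushing in the red scrap tin and feed the others into the press's chute, flange down and round nose first, so that they queue at its lower end. Leave the vertebra, the phalanx and the jar alone.

Things in the scene. Friction and masses are not known exactly. Their poses are not given: they have to be found in the camera images.
- bushing_1: Grey nylon joint bushing (25 g), None if absent. Flange 6 mm thick, 44 mm along x by 26 mm along y: half-round nose at +x, square tail at -x, each 22 mm from the origin. Round hub on it, 20 mm diameter, 22 mm tall (28 overall). Origin: underside of the flange on the hub's axis, z up the hub. All look alike; starts flange down on the bench left of the tester.
- bushing_2: Grey nylon joint bushing (25 g), None if absent. Flange 6 mm thick, 44 mm along x by 26 mm along y: half-round nose at +x, square tail at -x, each 22 mm from the origin. Round hub on it, 20 mm diameter, 22 mm tall (28 overall). Origin: underside of the flange on the hub's axis, z up the hub. All look alike; starts flange down on the bench left of the tester.
- bushing_3: Grey nylon joint bushing (25 g), None if absent. Flange 6 mm thick, 44 mm along x by 26 mm along y: half-round nose at +x, square tail at -x, each 22 mm from the origin. Round hub on it, 20 mm diameter, 22 mm tall (28 overall). Origin: underside of the flange on the hub's axis, z up the hub. All look alike; starts flange down on the bench left of the tester.
- bushing_4: Grey nylon joint bushing (25 g), None if absent. Flange 6 mm thick, 44 mm along x by 26 mm along y: half-round nose at +x, square tail at -x, each 22 mm from the origin. Round hub on it, 20 mm diameter, 22 mm tall (28 overall). Origin: underside of the flange on the hub's axis, z up the hub. All look alike; starts flange down on the bench left of the tester.
- bushing_5: Grey nylon joint bushing (25 g), None if absent. Flange 6 mm thick, 44 mm along x by 26 mm along y: half-round nose at +x, square tail at -x, each 22 mm from the origin. Round hub on it, 20 mm diameter, 22 mm tall (28 overall). Origin: underside of the flange on the hub's axis, z up the hub. All look alike; starts flange down on the bench left of the tester.
- ramp (a joint): Tilt of the tester's hinged plate (rad): 0 flat, grows to 0.8 as its near end (towards the robot) is raised. The stiff hinge stays at any angle; at the bar it takes about 8 N to lift, 3 N to push down. The smooth bushing slips somewhere between 0.24 and 0.38 rad and then slides by itself to the foot; the good ones slip only beyond 0.47 rad.
- ramp_hinge (a point): Point on the hinge axis of the plate, midway across, at the plate's far end (its foot); 45 mm above the bench. It turns with the plate.
- ramp_line (a point): Middle of the red start line on top of the plate, 145 mm from the hinge axis, 49 mm above the bench when flat. Turns with the plate: x down to the foot, y across (left), z square to it. Plate 190 x 176 mm, lanes 40 mm wide with middles at y = -60, -20, 20, 60 mm, side rails 6 mm and foot lip 7 mm high; a bushing at the lip has its origin 120 mm past the line.
- ramp_bar (a point): Middle of the plate's lifting bar: round steel, 12 mm diameter, 100 mm long, level along the plate's y, 36 mm off the plate's near end, 226 mm from the hinge axis at the same height (45 mm above the bench when flat). Pinched from above it turns in the grip as the plate tilts.
- hold (a joint): Travel of the readout's spring-loaded hold button (m): 0 released, 0.004 fully down; takes about 4 N. Pressed past 0.003 for 0.2 s it records.
- hold_top (a point): Centre of the top of the orange hold button, 13 mm diameter, 7.5 mm down a 16 mm round hole in the top of the black readout box right of the tester; pressed straight down. The box, 90 x 56 mm and 50 mm tall, reaches 25 mm nearer to and 65 mm farther from the robot than the button.
- stand: Wooden punch stand fixed on the bench, 70 x 46 mm, 50 mm tall, with one 14 mm hole in its middle, 40 mm deep, straight down (and two fixed brass stubs beside it, 23 mm either way along its x, 80 mm tall). Origin: centre of its underside.
- punch: Steel drift punch, 130 mm long, standing point down in the hole of the stand, its top 140 mm above the bench. Origin: centre of its flat point (8 mm diameter, the lowest 12 mm); z points up to the head. Shank 12 mm diameter from 20 mm upward. 90 g.
- tin: Loose red round scrap tin, open at the top, 90 mm outer diameter, 45 mm tall, 3 mm wall and floor, 150 g. Origin: centre of its underside.
- chute_load (a point): Where bushings are fed in: mid-width on the floor of the press's fixed feed chute, 140 mm above the bench. x downhill along the floor (25 degrees, 0.436 rad), y across, z square to it. The channel runs from x = -35 mm to a 26 mm high stop at 200 mm, 30 mm wide between blue walls 9 mm high, flaring to 47 mm uphill of x = 10 mm. Bushings set in lengthwise slide down and queue, 44 mm apiece; the press, 390 mm tall with lever, stands beyond the stop.
- vertebra: Ivory plastic vertebra, about 90 x 76 x 24 mm, bystander; origin: underside centre of its round body.
- phalanx: Flesh-brown resin finger phalanx model, 90 mm long, 28 mm thick, bystander; origin: underside, mid-length.
- jar: Amber jar with a white cap, 60 mm diameter, 75 mm tall, bystander; origin: centre of its underside.

How it is judged:
On the way, in this order (a step that is already met when the one before it is completed fails the run):
1. all bushings stand flange down on the start line (within 20 mm) of the flat plate (x of bushing_1 in the frame of ramp_line between -0.02 and 0.02 m and z of bushing_1 in the frame of ramp_line between -0.004 and 0.004 m and angle between each of bushing_1, bushing_2, bushing_3, bushing_4, bushing_5's own z axis and vertical below 0.06 rad and linear speed of each of bushing_1, bushing_2, bushing_3, bushing_4, bushing_5 below 0.03 m/s and x of bushing_2 in the frame of ramp_line between -0.02 and 0.02 m and z of bushing_2 in the frame of ramp_line between -0.004 and 0.004 m and x of bushing_3 in the frame of ramp_line between -0.02 and 0.02 m and z of bushing_3 in the frame of ramp_line between -0.004 and 0.004 m and x of bushing_4 in the frame of ramp_line between -0.02 and 0.02 m and z of bushing_4 in the frame of ramp_line between -0.004 and 0.004 m and x of bushing_5 in the frame of ramp_line between -0.02 and 0.02 m and z of bushing_5 in the frame of ramp_line between -0.004 and 0.004 m and value of joint ramp below 0.03 rad), for 0.3 s.
2. the plate is raised until the smooth bushing has slipped more than 60 mm down it, the others still standing near the line (within 45 mm) (x of each of bushing_2, bushing_4 in the frame of ramp_line above 0.06 m and z of bushing_2 in the frame of ramp_line between -0.006 and 0.006 m and z of bushing_4 in the frame of ramp_line between -0.006 and 0.006 m and x of each of bushing_1, bushing_3, bushing_5 in the frame of ramp_line below 0.045 m and z of bushing_1 in the frame of ramp_line between -0.006 and 0.006 m and z of bushing_3 in the frame of ramp_line between -0.006 and 0.006 m and z of bushing_5 in the frame of ramp_line between -0.006 and 0.006 m and value of joint ramp above 0.2 rad), for 0.1 s.
3. the hold button is pressed down (3 mm) with the punch while the plate stands at the slip angle (at most about 5 degrees past it), the others still near the line (value of joint hold above 0.003 m and contact force between punch and hold_c0 above 0.5 N and x of each of bushing_2, bushing_4 in the frame of ramp_line above 0.06 m and z of bushing_2 in the frame of ramp_line between -0.006 and 0.006 m and z of bushing_4 in the frame of ramp_line between -0.006 and 0.006 m and x of each of bushing_1, bushing_3, bushing_5 in the frame of ramp_line below 0.045 m and z of bushing_1 in the frame of ramp_line between -0.006 and 0.006 m and z of bushing_3 in the frame of ramp_line between -0.006 and 0.006 m and z of bushing_5 in the frame of ramp_line between -0.006 and 0.006 m and angle between bushing_2's own z axis and vertical between 0.235 and 0.36 rad and angle between bushing_4's own z axis and vertical between 0.32 and 0.46 rad), for 0.2 s.
At the end, for the whole second after the job is handed in: Plate flat (under 0.04 rad), button released, punch upright in its stand's hole (within 9 mm, under 0.2 rad lean), smooth bushing in the upright tin, every other bushing flat in the lowest 140 mm of the chute, hub up, nose downhill; all at rest (value of joint ramp below 0.04 rad and value of joint hold below 0.001 m and horizontal distance between punch and stand below 0.009 m and height (world z) of punch below 0.02 m and angle between punch's own z axis and vertical below 0.2 rad and linear speed of each of punch, bushing_2, bushing_4, bushing_1, bushing_3, bushing_5 below 0.03 m/s and angle between tin's own z axis and vertical below 0.1 rad and horizontal distance between each of bushing_2, bushing_4 and tin below 0.04 m and height (world z) of each of bushing_2, bushing_4 below 0.04 m and x of bushing_1 in the frame of chute_load between 0.06 and 0.2 m and y of bushing_1 in the frame of chute_load between -0.008 and 0.008 m and z of bushing_1 in the frame of chute_load between -0.004 and 0.006 m and angle between the z axis of each of bushing_1, bushing_3, bushing_5 and the z axis of chute_load, either way round below 0.15 rad and angle between each of bushing_1, bushing_3, bushing_5's own z axis and vertical below 0.8 rad and angle between each of bushing_1, bushing_3, bushing_5's own x axis and vertical above 1.75 rad and x of bushing_3 in the frame of chute_load between 0.06 and 0.2 m and y of bushing_3 in the frame of chute_load between -0.008 and 0.008 m and z of bushing_3 in the frame of chute_load between -0.004 and 0.006 m and x of bushing_5 in the frame of chute_load between 0.06 and 0.2 m and y of bushing_5 in the frame of chute_load between -0.008 and 0.008 m and z of bushing_5 in the frame of chute_load between -0.004 and 0.006 m); the robot touches nothing.
It fails at once if the vertebra is moved by more than 20 mm (distance of vertebra from where it was at the start of the episode above 0.02 m).
It fails at once if the phalanx is moved by more than 20 mm (distance of phalanx from where it was at the start of the episode above 0.02 m).
It fails at once if the jar is moved by more than 20 mm (distance of jar from where it was at the start of the episode above 0.02 m).
It fails at once if the plate is swung faster than about 45 degrees a second (velocity of joint ramp above 0.8 rad/s or velocity of joint ramp below -0.8 rad/s).
Of bushing_2, bushing_4 only 1 to 1 are there at a start; the rules pass over those that are not, and their reading is None.
Of bushing_1, bushing_3, bushing_5 only 1 to 3 are there at a start; the rules pass over those that are not, and their reading is None.
At some moment in a run one of tin may be knocked a few centimetres aside while the robot is not near it.
It also fails if it takes over 210 s, if anything falls off the work surface, if the arm or the gripper's body presses on something with over 40 N, if the wrist force passes 120 N, or if a joint passes its speed limit or range.

ROBOT

A 6-joint arm with a two-finger parallel gripper is mounted at the origin on the work surface. World frame = base frame: x ahead of the robot, y to its left, z up, the work surface at z = 0. Lengths are in m, angles in rad, forces in N, time in s.
With the tool pointing down it reaches from about 0.35 to 0.975 m from the base axis. Payload 7.1 kg.
Tool frame: the origin (TCP) lies midway between the tips of the shut fingers; the grasp point (between the pads) lies arm.grasp_offset behind it (arm.grasp_offset is the distance from the TCP to the grasp point, in m); z points along the fingers, y is the line along which they close (so a half turn about z gives the same grasp; the last joint's range is limited). The gripper opens to 88 mm and grips with 3 to 60 N. Pads are 20 mm wide; open, the fingers measure 115 mm over their backs; the gripper's body (75 mm by 178 mm) begins 61 mm behind the grasp point.
Start: joints at [-1.178, 0.423, 1.63, -0, 1.089, -0.019], TCP at [0.25, -0.573, 0.223] pointing down, gripper open.
Joint ranges: [-3, 3], [-0.9, 2.11], [0.09, 2.58], [-1.31, 4.45], [0.11, 2.69], [-2.54, 2.54]. Speed limits (rad/s): [2.39, 2.39, 3.01, 3.14, 3.14, 3.14].

INTERFACE

Orientations are given as a unit quaternion [w, x, y, z].
In Python, from bench import arm gives the robot as it stands. Calls block until the motion is done:
- arm.move_to(position, orientation): joint-space move of the TCP to a pose.
- arm.servo_line(position, v=0.15, rotation=None, force_limit=None): straight line of the TCP; rotation=None keeps the orientation; v is the mean speed in m/s. With force_limit (N) it stops when the force on the tool has changed by that much, and returns True; else False.
- arm.set_joints(angles): joint-space move.
- arm.open() and arm.gripper_close(grip_force=None): open the fingers fully, or close them until they stop; grip_force is the grip in N (None keeps the last).
- arm.hold(seconds).
- arm.solve_ik(position, orientation): joint angles nearest the present ones, or None.
- arm.grab_frame(name): name is "scene" or "top"; returns a dict with "pixels" (384x512x3 uint8, blue, green, red), "fx", "fy", "cx", "cy" (pixels), "k1" (the pictures are not rectified: a ray, as slopes to the right and down, at radius r is drawn at 1 + k1 r^2 times it, then the intrinsics apply), "pose" (4x4, takes a point from camera to world coordinates). Camera axes: x right, y down, z forward; pixel columns grow to the right and rows downward; lengths in m; the calibration is good to about 2 mm. A picture is of the moment at which its call begins. There is no depth.
A pose or a line that the arm cannot do raises arm.MotionError and nothing moves.
- arm.finish_job(): hands the job in; it is judged then, once.
Readings, each from a call of its own:
- arm.read_time_s(): time.
- arm.read_joint_positions(): joint angles.
- arm.read_joint_velocities(): joint speeds.
- arm.read_tau(): joint torques, N m.
- arm.read_eef_pos(): TCP position.
- arm.read_tcp_rot(): TCP orientation.
- arm.read_force(): force on the tool from outside, world axes, zero at the start.
- arm.read_torque(): the same for the moment, N m.
- arm.read_grip_width(): opening from 0.0 (shut) to 1.0 (fully open).
- arm.read_grip_force(): force on a finger pad.
Only numpy, scipy, OpenCV 4.12 (cv2) and the standard library are available. Lean on these libraries where they do the work, as an engineer would, in place of code of your own. Each camera call takes 0.05 s, during which the arm holds its last target. There are 200 camera calls.

## Working session

There is one attempt and no reset: what is moved stays moved. The work goes in short steps, each a Python script; the robot and the scene stay as the last script left them, time stands still between calls to the robot, and variables do not carry over. Pictures are saved under pics/ and viewed, at most 14 in all, crops included, and the job is handed in when it is done.

```bash
ls; mkdir -p pics; cat > h.py <<'E'
import numpy as np, cv2
from bench import arm
def snap(cam,name=None):
    f=arm.grab_frame(cam)
    if name: cv2.imwrite('pics/'+name,f['pixels'])
    return f
def px2w(f,u,v,z):
    K=np.array([[f['fx'],0,f['cx']],[0,f['fy'],f['cy']],[0,0,1]])
    p=np.array([(u-f['cx'])/f['fx'],(v-f['cy'])/f['fy']]);q=p.copy()
    for _ in range(30): q=p/(1+f['k1']*(q@q))
    T=np.array(f['pose']);d=T[:3,:3]@np.array([q[0],q[1],1]);o=T[:3,3]
    return o+d*(z-o[2])/d[2]
def w2px(f,P):
    T=np.array(f['pose']);c=T[:3,:3].T@(np.array(P,float)-T[:3,3]);q=c[:2]/c[2];q=q*(1+f['k1']*(q@q))
    return np.array([q[0]*f['fx']+f['cx'],q[1]*f['fy']+f['cy']])
E
python3 - <<'E'
from h import *
import pickle
for c in('scene','top'):
    f=snap(c);pickle.dump(f,open(c+'0.pkl','wb'))
    cv2.imwrite(f'pics/{c}0.png',cv2.resize(f['pixels'],(800,600),interpolation=cv2.INTER_CUBIC))
    print(c,f['fx'],f['fy'],f['cx'],f['cy'],f['k1']);print(np.round(f['pose'],3))
print(arm.grasp_offset,arm.read_tcp_rot(),arm.read_time_s())
E
```

```text
pics
scene 388.4442291204023 388.4442291204023 251.66039953355386 195.97966883688986 0.018322621420299952
[[-0.277  0.763 -0.584  1.148]
 [ 0.961  0.226 -0.161  0.146]
 [ 0.009 -0.606 -0.796  0.84 ]
 [ 0.     0.     0.     1.   ]]
top 457.25788121845494 457.25788121845494 260.0261295174031 185.45774489024168 0.02742242309738109
[[ 0.095 -0.975  0.202  0.368]
 [-0.996 -0.093  0.017 -0.014]
 [ 0.003 -0.202 -0.979  1.298]
 [ 0.     0.     0.     1.   ]]
0.0187 [-6.86048997e-04  9.78877149e-01  2.04448137e-01 -1.27122102e-04] 0.1
```

View pics/scene0.png

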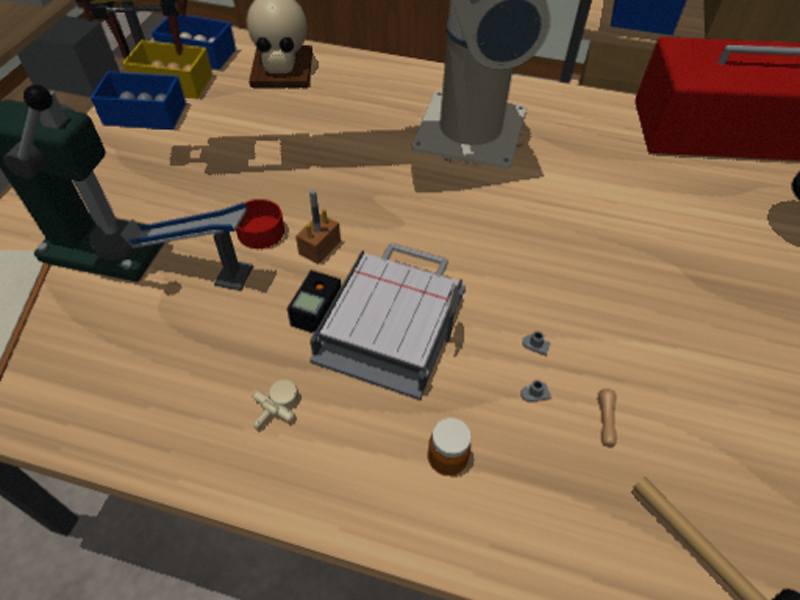

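View pics/top0.png

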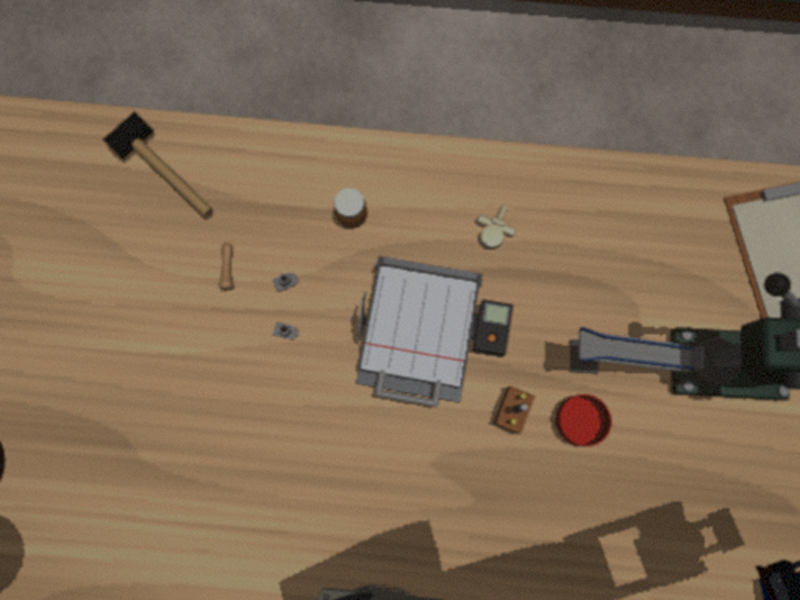

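Both views show two bushings, at top (285,282) and (286,331) in the 800-px picture, the plate in the centre, box, stand and tin to its right, and the chute running right to the press. Next I'll enlarge the crops.

```bash
python3 - <<'E'
import pickle,cv2,numpy as np
t=pickle.load(open('top0.pkl','rb'))['pixels'];s=pickle.load(open('scene0.pkl','rb'))['pixels']
def crop(im,u0,v0,w,h,k):
    c=cv2.resize(im[v0:v0+h,u0:u0+w],None,fx=k,fy=k,interpolation=cv2.INTER_CUBIC)
    for i in range(0,w,10): cv2.line(c,(i*k,0),(i*k,5),(0,255,0),1);cv2.putText(c,str(u0+i),(i*k+1,14),0,.3,(0,255,0),1)
    for i in range(0,h,10): cv2.line(c,(0,i*k),(5,i*k),(0,255,0),1);cv2.putText(c,str(v0+i),(6,i*k+4),0,.3,(0,255,0),1)
    return c
cv2.imwrite('pics/a.png',np.hstack([crop(t,220,160,130,120,5)[:600], np.vstack([crop(t,170,170,25,50,6),np.zeros((300,150,3),np.uint8)])]))
b=np.vstack([crop(s,325,200,33,60,5)]); c=crop(s,180,115,120,60,5)
cv2.imwrite('pics/b.png',np.vstack([np.hstack([b,c])[:, :800], crop(t,340,200,150,60,5)[:, :765]]))
E
```

```text
Traceback (most recent call last):
ValueError: all the input array dimensions except for the concatenation axis must match exactly, but along dimension 1, the array at index 0 has size 765 and the array at index 1 has size 750
```

View pics/a.png

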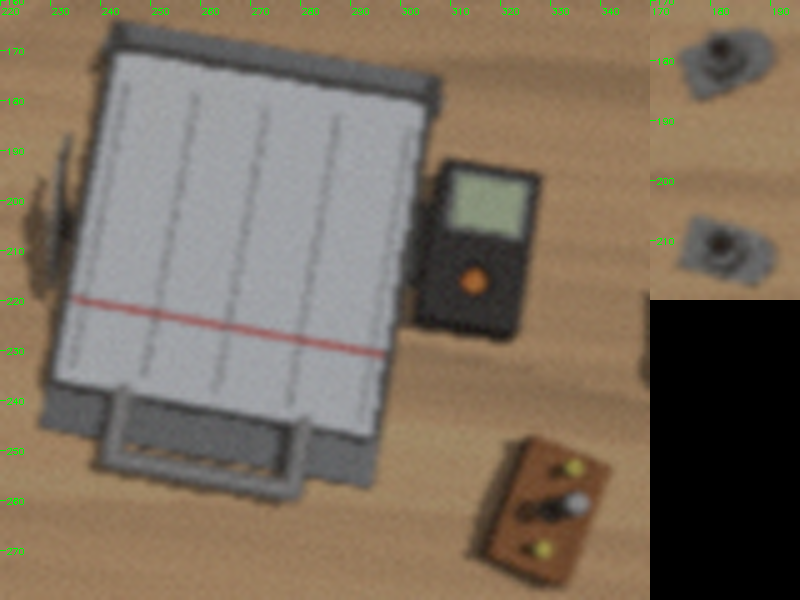

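```bash
python3 - <<'E'
import pickle,cv2,numpy as np
t=pickle.load(open('top0.pkl','rb'))['pixels'];s=pickle.load(open('scene0.pkl','rb'))['pixels']
def crop(im,u0,v0,w,h,k):
    c=cv2.resize(im[v0:v0+h,u0:u0+w],None,fx=k,fy=k,interpolation=cv2.INTER_CUBIC)
    for i in range(0,w,10): cv2.line(c,(i*k,0),(i*k,5),(0,255,0),1);cv2.putText(c,str(u0+i),(i*k+1,14),0,.3,(0,255,0),1)
    for i in range(0,h,10): cv2.line(c,(0,i*k),(5,i*k),(0,255,0),1);cv2.putText(c,str(v0+i),(6,i*k+4),0,.3,(0,255,0),1)
    return c
r1=np.hstack([crop(s,330,205,28,60,5),crop(s,180,115,120,60,5)])   # 740x300
r2=crop(t,340,200,120,60,5)                                     # 600x300
r2=np.hstack([r2,np.zeros((300,140,3),np.uint8)])
cv2.imwrite('pics/b.png',np.vstack([r1,r2]))
E
```

```text
(no output)
```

View pics/b.png

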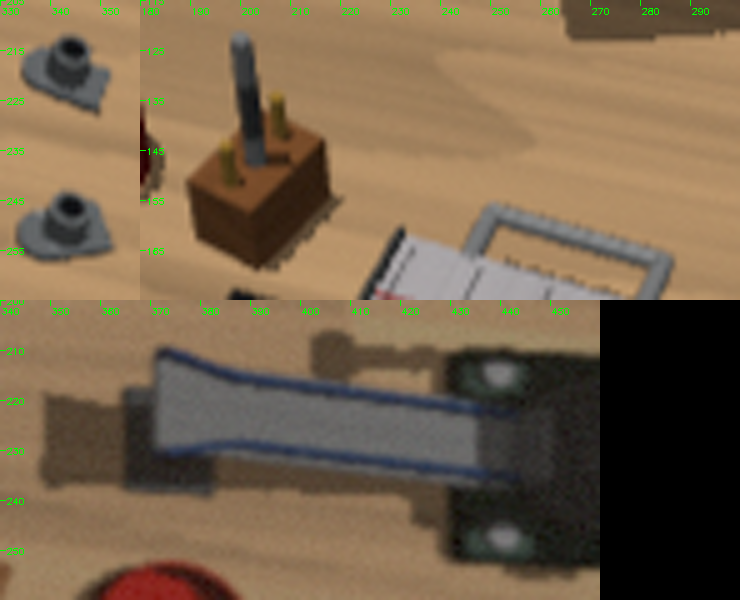

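Crop a gives plate line ends at top pixels (234,219.6)–(297.2,230.8), button (314.8,216.2), punch head (335.4,260.6), and bushing hub tops near (181.7,178) and (182,210.5). Both have the square tail to the left. Crop b gives the chute mouth corners at (371.6,210) and (371.4,230.4). Next I'll fit the poses.

```bash
cat > fit.py <<'E'
from h import *
import pickle
from scipy.optimize import least_squares
from itertools import product
T=pickle.load(open('top0.pkl','rb'));S=pickle.load(open('scene0.pkl','rb'))
def fit(name,pts,z0,x0,pitch=0):
    # pts: (cam, local xyz, pixel); solve x,y,yaw
    def W(p,l):
        c,s=np.cos(pitch),np.sin(pitch);l=np.array([c*l[0]+s*l[2],l[1],-s*l[0]+c*l[2]])
        a,b=np.cos(p[2]),np.sin(p[2]);return np.array([p[0]+a*l[0]-b*l[1],p[1]+b*l[0]+a*l[1],z0+l[2]])
    f=lambda p:np.concatenate([w2px(c,W(p,l))-uv for c,l,uv in pts])
    r=least_squares(f,x0);print(name,np.round(r.x,4),'res',np.round(r.fun,1));return r.x
a=lambda x,y:(220+x/5,160+y/5); b=lambda x,y:(340+x/5,200+(y-300)/5); s2=lambda x,y:(180+(x-140)/5,115+y/5)
# plate, frame=ramp_line
fit('plate',[(T,(0,.085,0),a(70,298)),(T,(0,-.085,0),a(386,354)),(T,(-.081,.05,-.0),a(98,463)),(T,(-.081,-.05,0),a(298,494)),
  (T,(-.045,.088,0),a(54,380)),(T,(-.045,-.088,0),a(374,435)),
  (S,(-.081,-.05,0),s2(493,208)),(S,(-.081,.05,0),s2(670,260))],.049,[.5,0,0])
print('button',px2w(T,*a(474,281),.0425), px2w(S,320/1.5625,287/1.5625,.0425))
print('punch',px2w(T,*a(577,503),.139), px2w(S,*s2(239,40),.139))
fit('stand',[(T,(.023,0,.08),a(574,467)),(T,(-.023,0,.08),a(543,549)),(S,(.023,0,.08),s2(228,147)),(S,(-.023,0,.08),s2(278,98)),(T,(0,0,.14),a(577,503)),
 (T,(.035,.023,.05),a(533,437)),(T,(.035,-.023,.05),a(610,467)),(T,(-.035,-.023,.05),a(560,587)),(T,(-.035,.023,.05),a(485,552))],0,[.4,-.15,0])
print('tin',px2w(T,583/1.5625,420/1.5625,.045), px2w(S,260/1.5625,218/1.5625,.045))
fit('chute',[(T,(-.035,.0235,.009),b(158,350)),(T,(-.035,-.0235,.009),b(157,452)),(T,(.01,.0165,.009),b(235,375)),(T,(.01,-.0165,.009),b(235,442)),
 (T,(-.035+.18,.0165,.009),b(475,408)),(T,(-.035+.18,-.0165,.009),b(475,468)),
 (S,(-.035,-.0235,.009),(245/1.5625,207/1.5625)),(S,(-.035,.0235,.009),(242/1.5625,231/1.5625))],.14,[.5,-.25,-1.5],.436)
# bushings: silhouettes
def mask(f,p):
    m=np.zeros((384*4,512*4),np.uint8);c,s=np.cos(p[2]),np.sin(p[2])
    th=np.linspace(-np.pi/2,np.pi/2,12);fl=[(-.022,-.013)]+[(.009+.013*np.cos(t),.013*np.sin(t)) for t in th]+[(-.022,.013)]
    hb=[(.01*np.cos(t),.01*np.sin(t)) for t in np.linspace(0,6.28,16)]
    for P,zs in((fl,(0,.006)),(hb,(.006,.028))):
        q=np.array([w2px(f,(p[0]+c*x-s*y,p[1]+s*x+c*y,z)) for x,y in P for z in zs])
        cv2.fillConvexPoly(m,cv2.convexHull(np.round(q*4+1.5).astype(np.int32)),255)
    return cv2.resize(m,(512,384),interpolation=cv2.INTER_AREA)/255.
from scipy.optimize import minimize
for nm,t in(('A',(181.7,178)),('B',(182,210.5))):
    g0=px2w(T,*t,.028)
    best=None
    def cost(p):
        e=0
        for f in(T,S):
            u,v=w2px(f,(g0[0],g0[1],.01)).astype(int);sl=np.s_[v-22:v+23,u-25:u+26]
            im=f['pixels'][sl].astype(float);ch=im[...,2]-im[...,0]   # wood: R>>B ; grey: ~0
            w=np.percentile(ch,85); obs=np.clip(1-ch/(0.6*w),0,1); e+=((mask(f,p)[sl]-obs)**2).sum()
        return e
    for y in(-2.2,-1.9,-1.6,-1.3,-1.0):
        r=minimize(cost,[g0[0],g0[1],y],method='Nelder-Mead',options=dict(initial_simplex=[[g0[0],g0[1],y],[g0[0]+.004,g0[1],y],[g0[0],g0[1]+.004,y],[g0[0],g0[1],y+.2]],maxiter=120))
        if best is None or r.fun<best.fun:best=r
    print(nm,g0,np.round(best.x,4),best.fun, 'flipped',cost(best.x+[0,0,np.pi]))
E
python3 fit.py
```

```text
plate [ 0.516  -0.0162 -0.0871] res [ 0.4  0.  -1.7  0.   1.8 -1.4 -1.9 -0.8 -0.6 -0.4 -1.   0.3 -0.7 -1.7
 -1.9 -2.2]
button [ 0.55478711 -0.15140615  0.0425    ] [ 0.55856234 -0.14590074  0.0425    ]
punch [ 0.43378184 -0.19989611  0.139     ] [ 0.43975355 -0.19475518  0.139     ]
stand [ 0.4341 -0.198  -0.3178] res [-0.6 -0.2 -0.9 -0.3 -1.4 -2.  -0.9 -1.8 -0.7 -0.2 -0.4 -1.1  0.  -0.2
  0.4  0.1 -0.5  0. ]
tin [ 0.42715938 -0.31726057  0.045     ] [ 0.43781154 -0.30763905  0.045     ]
chute [ 0.5429 -0.3105 -1.5369] res [ 1.3  0.4  1.3 -1.3  0.1  0.2  0.1 -0.2 -7.4 -0.6 -7.3 -0.1 -2.3 -3.1
 -8.  -5.6]
A [0.63011798 0.23159417 0.028     ] [ 0.6328  0.2337 -1.0841] 40.53621695040525 flipped 64.69089752277529
B [0.5376332  0.21869269 0.028     ] [ 0.54    0.2218 -1.7598] 39.23775216839978 flipped 54.27048427595273
```

```bash
cat >> h.py <<'E'
from scipy.spatial.transform import Rotation as R
def quat(psi,pitch=0,about=None):
    x=np.array([np.cos(psi),np.sin(psi),0]);z=np.array([0,0,-1.]);r=R.from_matrix(np.c_[x,np.cross(z,x),z])
    if pitch: r=R.from_rotvec(pitch*np.array(about))*r
    q=r.as_quat();return np.r_[q[3],q[:3]]
def crop(im,u0,v0,w,h,k):
    u0,v0=int(u0),int(v0);c=cv2.resize(im[v0:v0+h,u0:u0+w],None,fx=k,fy=k,interpolation=cv2.INTER_CUBIC)
    for i in range(-u0%10,w,10): cv2.line(c,(i*k,0),(i*k,5),(0,255,0),1);cv2.putText(c,str(u0+i),(i*k+1,14),0,.3,(0,255,0),1)
    for i in range(-v0%10,h,10): cv2.line(c,(0,i*k),(5,i*k),(0,255,0),1);cv2.putText(c,str(v0+i),(6,i*k+4),0,.3,(0,255,0),1)
    return c
E
python3 - <<'E'
from h import *
A=np.array([.6325,.2335]);q=quat(-1.12+np.pi)
print(arm.solve_ik([*A,.2],q))
arm.move_to([*A,.2],q); arm.servo_line([*A,.045])
print(arm.read_eef_pos(),arm.read_joint_positions(),arm.read_time_s())
T=snap('top');S=snap('scene')
for f in(T,S):print([np.round(w2px(f,(*A,z)),1) for z in(0,.028,.045)])
u,v=w2px(T,(*A,.045));u2,v2=w2px(S,(*A,.045))
cv2.imwrite('pics/c.png',np.hstack([crop(T['pixels'],u-33,v-45,66,90,6),crop(S['pixels'],u2-33,v2-60,66,90,6)]))
E
```

```text
[ 3.35998804e-01  5.18701550e-01  1.52988779e+00 -4.44089210e-16
  1.09300332e+00 -1.14797522e-01]
[0.6332921 0.233784  0.0460142] [ 3.36001147e-01  7.11140936e-01  1.59692415e+00  2.34687662e-05
  8.31744973e-01 -1.14791419e-01] 4.4083
[array([182.7, 179.2]), array([181.1, 177.1]), array([180.1, 175.8])]
[array([341.2, 251.1]), array([343.5, 245.3]), array([344.9, 241.7])]
```

View pics/c.png

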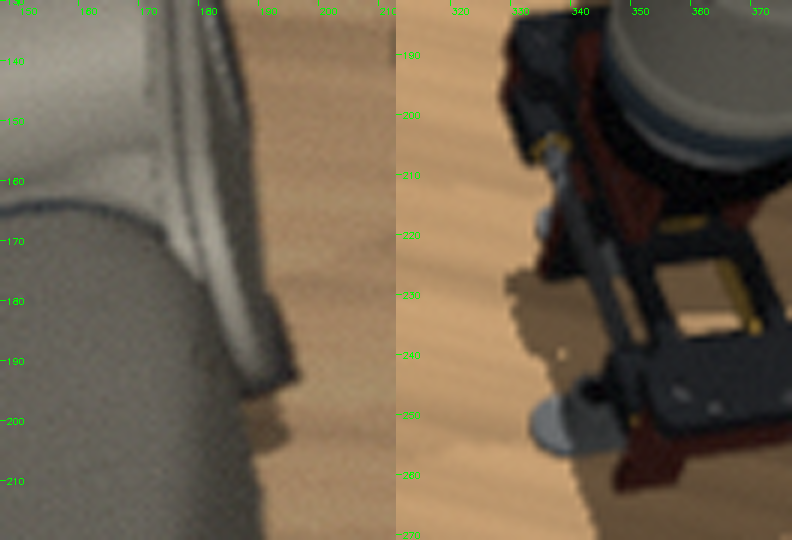

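```bash
python3 - <<'E'
from h import *
S=snap('scene');T=snap('top')
p=np.array(arm.read_eef_pos());psi=-1.12+np.pi
x=np.array([np.cos(psi),np.sin(psi),0]);y=np.array([np.sin(psi),-np.cos(psi),0])
for sg in(1,-1):
  for d in(.044,.0575):
    for e in(-.01,.01): print(sg,d,e,np.round(w2px(S,p+sg*d*y+e*x),1),np.round(w2px(T,p+sg*d*y+e*x),1))
E
```

```text
1 0.044 -0.01 [346.9 258.8] [178.5 160.1]
1 0.044 0.01 [355.2 257.5] [171.7 162.5]
1 0.0575 -0.01 [348.7 264. ] [177.  155.7]
1 0.0575 0.01 [357.2 262.7] [170.2 158.1]
-1 0.044 -0.01 [335.4 226.8] [188.4 188.7]
-1 0.044 0.01 [343.3 225.6] [181.6 191.2]
-1 0.0575 -0.01 [333.7 222.2] [190.  193.2]
-1 0.0575 0.01 [341.6 221.1] [183.1 195.6]
```

```bash
cat >> h.py <<'E'
def grasp(xy,psi,zb=0.,squeeze=True,h=.15):
    """squeeze the flange to align, then take the hub, tips 13 mm above the underside"""
    q=quat(psi)
    arm.open()
    if np.linalg.norm(np.array(arm.read_eef_pos())[:2]-xy)>.01: arm.move_to([*xy,zb+h],q)
    if squeeze:
        if arm.servo_line([*xy,zb+.0025],v=.1,force_limit=10): print('touched',arm.read_eef_pos())
        arm.gripper_close(4); print('squeeze w',arm.read_grip_width()*88); arm.open()
    arm.servo_line([*xy,zb+.013],v=.1)
    arm.gripper_close(10); w=arm.read_grip_width()*88; print('hub w',w,'f',arm.read_grip_force())
    return w
LINE=np.array([.517,-.015]);PY=-.087
ex=np.array([np.cos(PY),np.sin(PY)]);ey=np.array([-ex[1],ex[0]])
E
python3 - <<'E'
from h import *
grasp(np.array([.6333,.234]),-1.12+np.pi)
p=np.array(arm.read_eef_pos())
arm.servo_line([*p[:2],.15],v=.2)
t=LINE+.04*ey; q=quat(PY+np.pi)
arm.move_to([*t,.12],q); print(arm.read_joint_positions(),arm.read_force())
S=snap('scene');T=snap('top');u,v=w2px(S,(*t,.12));u2,v2=w2px(T,(*t,.1))
cv2.imwrite('pics/d.png',np.hstack([crop(S['pixels'],u-45,v-30,80,100,5),crop(T['pixels'],u2-35,v2-50,78,100,5)]))
for z in(.049,.107):print(w2px(S,(*t,z)),w2px(S,(*(t+.022*ex),z)))
print(arm.read_time_s())
E
```

```text
touched [6.31959291e-01 2.33523999e-01 5.13574605e-04]
squeeze w 26.024664988840396
hub w 19.69173190209971 f 9.999944865703583
[ 2.52746215e-02  4.23727127e-01  1.92812050e+00  1.07895634e-04
  7.90063030e-01 -1.45774759e+00] [-0.060869    0.38894519  0.2839324 ]
[271.16421104 185.671314  ] [268.34041993 191.85565588]
[272.29318087 171.09718445] [269.34723799 177.39090089]
10.7667
```

View pics/d.png

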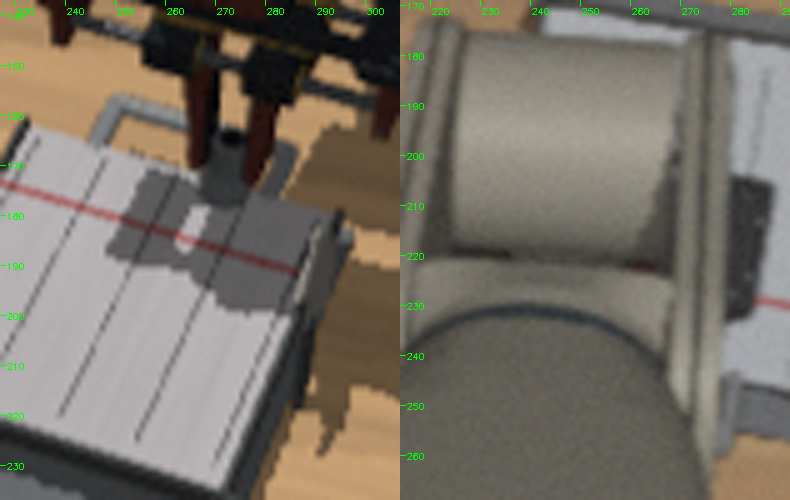

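Bushing A is held upright over the plate. Its hub top is at scene (273,164), where the robot's kinematics predict it, and the red line is about 1 px farther out than my estimate. Now I'll place it and fetch B.

```bash
cat >> h.py <<'E'
LINE=LINE+np.array([.003,.002])
def place(xy,psi,z,lo=.006):
    q=quat(psi); arm.move_to([*xy,z+.06],q)
    hit=arm.servo_line([*xy,z-lo],v=.04,force_limit=4); print('place hit',hit,arm.read_eef_pos())
    arm.open(); p=np.array(arm.read_eef_pos()); arm.servo_line([*p[:2],p[2]+.07],v=.2)
E
python3 - <<'E'
from h import *
place(LINE+.04*ey,PY+np.pi,.062)
B=np.array([.541,.2222]);
grasp(B,-1.70+np.pi)
p=np.array(arm.read_eef_pos());arm.servo_line([*p[:2],.15],v=.2)
place(LINE-.04*ey,PY+np.pi,.062)
p=np.array(arm.read_eef_pos());arm.move_to([.35,-.25,.3],quat(PY+np.pi/2))
S=snap('scene');T=snap('top')
u,v=w2px(S,(*LINE,.05));u2,v2=w2px(T,(*LINE,.05))
cv2.imwrite('pics/e.png',np.hstack([crop(S['pixels'],u-60,v-50,100,80,4),crop(T['pixels'],u2-45,v2-50,100,80,4)]))
print(arm.read_time_s())
E
```

```text
place hit True [0.52342498 0.02688344 0.06141262]
squeeze w 25.775404082347023
hub w 19.90105234697354 f 9.99985545873642
place hit True [ 0.51641029 -0.05283817  0.06107028]
27.8083
```

View pics/e.png

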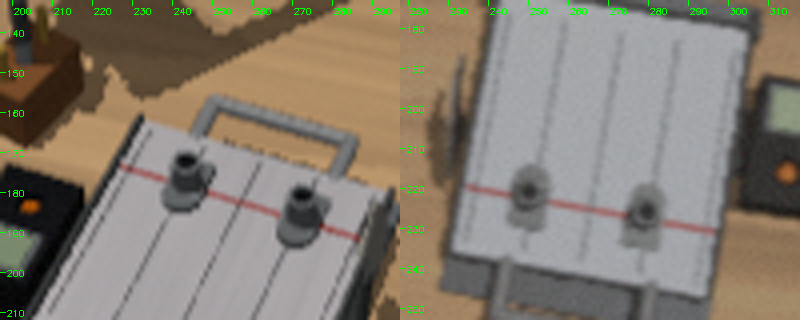

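Both bushings stand on the red line with noses to the foot: scene (241,178) and (271,187), top (249,219) and (278,227). Next is the bar.

```bash
python3 - <<'E'
from h import *
bar=LINE-.081*ex;q=quat(PY+np.pi/2)
arm.move_to([*bar,.11],q); print(arm.servo_line([*bar,.028],v=.1,force_limit=8))
f0=np.array(arm.read_force())
for i in range(4):
    arm.gripper_close(4);f=np.array(arm.read_force())-f0;fx=f[:2]@ex
    print(arm.read_grip_width()*88,np.round(f,2),fx,arm.read_eef_pos())
    if abs(fx)<1.5 or i==3:break
    arm.open();bar=bar+ex*.002*np.sign(fx);arm.servo_line([*bar,.028],v=.05)
print(bar,arm.read_time_s())
E
```

```text
True
9.389084653840577 [ -0.34   0.16 -12.22] -0.35619211632632397 [ 0.43645446 -0.00577623  0.04818247]
[ 0.43930635 -0.00596189] 30.8417
```

The open far finger lands on the plate's near edge, only 36 mm from the bar. I'll drop it into the gap with the gripper offset toward the robot, close lightly, then slide to centre.

```bash
python3 - <<'E'
from h import *
bar=LINE-.081*ex;q=quat(PY+np.pi/2)
arm.open();p=np.array(arm.read_eef_pos());arm.servo_line([*bar,.08],v=.1)
b0=bar-.030*ex
arm.servo_line([*b0,.08],v=.1);print(arm.servo_line([*b0,.028],v=.05,force_limit=6))
f0=np.array(arm.read_force());print(arm.read_eef_pos())
arm.gripper_close(4)
for d in(-.03,-.02,-.01,-.005,0):
    b=bar+d*ex;arm.servo_line([*b,.028],v=.05)
    f=np.array(arm.read_force())-f0;print(d,arm.read_grip_width()*88,f[:2]@ex,arm.read_grip_force())
arm.gripper_close(4);f=np.array(arm.read_force())-f0;print(arm.read_grip_width()*88,f,arm.read_eef_pos(),arm.read_time_s())
E
```

```text
False
[ 0.40964376 -0.00337126  0.02822335]
-0.03 58.08563700292015 9.063839343638119 3.9994271099567413
-0.02 38.51515596083414 9.175471109197344 3.997718095779419
-0.01 19.405008247184583 8.833655564811512 3.997899144887924
-0.005 11.797248739707502 7.604090497151102 3.9995917305350304
0 11.744983470739284 -4.12889941055998 4.000652432441711
11.271783953812026 [-5.04286832 -0.56477636  4.19604937] [ 0.43617729 -0.00580506  0.02744117] 36.2167
```

```bash
cat >> h.py <<'E'
BAR=LINE-.081*ex-.002*ex; HINGE=BAR+.226*ex; RZ=.0275
def barpos(th): b=HINGE-.226*np.cos(th)*ex; return [*b,RZ+.226*np.sin(th)]
def pw(th,x,y,z): # plate-line frame -> world
    H=LINE+.145*ex; a=-(.145-x); z=z+.004
    return [*(H+(a*np.cos(th)+z*np.sin(th))*ex+y*ey), .045-a*np.sin(th)+z*np.cos(th)]
def probe(th):
    S=snap('scene');g=cv2.cvtColor(S['pixels'],cv2.COLOR_BGR2GRAY);o=[]
    for y in(.04,-.04):
        for x in(0,.119):
            u,v=w2px(S,pw(th,x,y,.02)).astype(int);o.append(int(g[v-2:v+3,u-2:u+3].mean()))
    return S,o   # left line, left foot, right line, right foot
E
python3 - <<'E'
from h import *
import json
arm.servo_line(barpos(0),v=.02);arm.gripper_close(30);print(arm.read_force(),arm.read_grip_width()*88)
print(probe(0)[1])
th=0
for th in(.08,.16,.225): arm.servo_line(barpos(th),v=.022);
print(th,probe(th)[1],arm.read_force(),arm.read_eef_pos(),barpos(th))
while th<.43:
    th+=.013;arm.servo_line(barpos(th),v=.015);arm.hold(.35);S,o=probe(th);print(round(th,3),o)
    if min(o[1],o[3])<95:break
    if th>.3 and max(o[0],o[2])>140: arm.hold(.6);S,o=probe(th);print('chk',o);break
json.dump(th,open('th.json','w'))
cv2.imwrite('pics/f.png',cv2.resize(S['pixels'][100:300,150:350],(600,600),interpolation=cv2.INTER_CUBIC))
print(arm.read_time_s(),arm.read_eef_pos(),arm.read_force())
E
```

```text
[-4.9238888  -0.35757946  4.04765415] 11.543258786388009
[45, 163, 54, 172]
0.225 [60, 186, 68, 192] [-6.37676778 -0.38601493 -2.03705637] [ 0.44168818 -0.00622419  0.0780247 ] [np.float64(0.44298890229531224), np.float64(-0.006283079150869942), np.float64(0.07792203784177447)]
0.238 [64, 189, 68, 192]
0.251 [54, 189, 71, 193]
0.264 [57, 188, 71, 192]
0.277 [60, 186, 71, 192]
0.29 [63, 185, 73, 191]
0.303 [52, 186, 76, 192]
0.316 [67, 186, 75, 192]
0.329 [68, 185, 77, 189]
0.342 [68, 186, 76, 188]
0.355 [71, 185, 74, 186]
0.368 [70, 185, 73, 189]
0.381 [62, 186, 83, 194]
0.394 [59, 189, 190, 191]
chk [59, 189, 190, 83]
49.95 [ 0.45263055 -0.00717759  0.11422579] [-8.05529205  0.06796642 -1.31800163]
```

View pics/f.png

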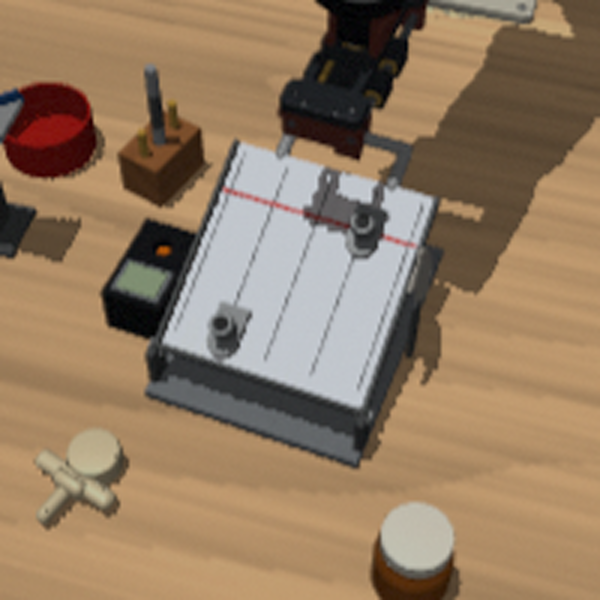

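The right bushing has slipped to the foot, at picture f (224,330), and is the smooth one. The left one still stands on the line at (362,232), at θ≈0.39. I'll ease up the bar, let go, and take the punch.

```bash
python3 - <<'E'
from h import *
arm.gripper_close(3);p=np.array(arm.read_eef_pos());print(p)
b=barpos(.394);b[2]+=.0135;arm.servo_line(b,v=.03);print(arm.read_grip_width()*88,arm.read_force())
arm.open();b[2]+=.14;arm.servo_line(b,v=.2)
print(probe(.394)[1])
P=np.array([.436,-.198]);q=quat(1.15);yt=np.array([np.sin(1.15),-np.cos(1.15)])
arm.move_to([*P,.2],q);print('hit',arm.servo_line([*P,.1],v=.1,force_limit=5))
f0=np.array(arm.read_force())
for i in range(4):
    arm.gripper_close(3);f=np.array(arm.read_force())-f0;print(P,arm.read_grip_width()*88,np.round(f,2),f[:2]@yt,np.round(arm.read_torque(),2))
    if abs(f[:2]@yt)<1:break
    arm.open();P=P+yt*.0015*np.sign(f[:2]@yt);arm.servo_line([*P,.1],v=.05)
S=snap('scene');T=snap('top');u,v=w2px(S,(*P,.1))
cv2.imwrite('pics/g.png',np.hstack([crop(S['pixels'],u-30,v-40,66,80,6),crop(T['pixels'],300,200,66,80,6)]))
print(P,arm.read_time_s())
E
```

```text
[ 0.45357884 -0.00724157  0.11438523]
15.034116053274182 [-6.39395134  1.25275788  0.11193575]
[71, 186, 187, 66]
hit False
[ 0.436 -0.198] 12.220437008704723 [-1.98  0.68  0.23] -2.0864716044445566 [0.03 0.16 0.03]
[ 0.43463085 -0.19738727] 11.866775651647373 [-0.78  1.47 -0.75] -1.3145304284030608 [-0.01 -0.14 -0.02]
[ 0.43326171 -0.19677454] 11.92101670174015 [-0.76  1.   -0.11] -1.103881310577662 [-0.03 -0.06 -0.01]
[ 0.43189256 -0.19616181] 12.541144416225025 [ 0.45  0.55 -1.11] 0.18709552511244873 [-0.06 -0.3   0.05]
[ 0.43189256 -0.19616181] 63.9917
```

View pics/g.png

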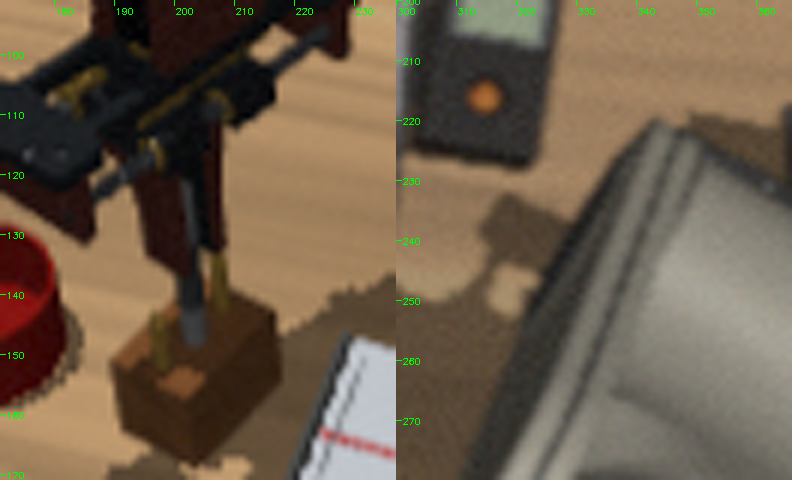

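```bash
python3 - <<'E'
from h import *
arm.open();P=np.array([.4352,-.1977]);q=quat(1.15)
arm.servo_line([*P,.1],v=.05);f0=np.array(arm.read_force());t0=np.array(arm.read_torque());arm.gripper_close(30)
print(arm.read_grip_width()*88,np.round(np.array(arm.read_force())-f0,2),np.round(np.array(arm.read_torque())-t0,3),arm.read_eef_pos())
print('lift',arm.servo_line([*P,.18],v=.06,force_limit=10),arm.read_eef_pos())
Bt=P+[.120,.0487]
arm.servo_line([*Bt,.18],v=.15)
arm.servo_line([*Bt,.148],v=.1)
S=snap('scene');T=snap('top');u,v=w2px(S,(*Bt,.05))
cv2.imwrite('pics/g2.png',np.hstack([crop(S['pixels'],u-33,v-40,66,66,6),crop(T['pixels'],285,180,66,66,6)]))
print(w2px(S,(*Bt,.058)),arm.read_eef_pos(),probe(.394)[1],arm.read_time_s())
E
```

```text
11.398764743378413 [-0.12  0.66 -0.05] [-0.067 -0.124 -0.043] [ 0.43524018 -0.19772697  0.10001333]
lift False [ 0.43494528 -0.19758165  0.1796158 ]
[203.61147582 178.72031333] [ 0.55550092 -0.14925326  0.14852859] [75, 192, 94, 69] 69.7417
```

View pics/g2.png

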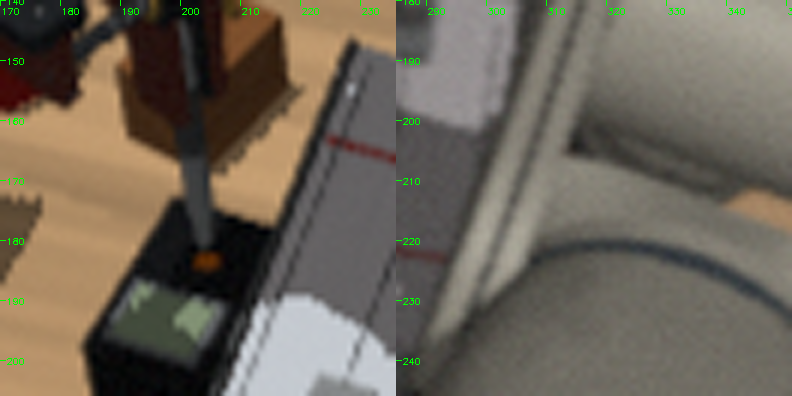

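Picture g2 shows the punch point at scene (204.6,180.5), right above the button at (205,183.7), about 1 mm off. Pressing now.

```bash
python3 - <<'E'
from h import *
P=np.array([.4352,-.1977]);Bt=P+[.120,.0497]
arm.servo_line([*Bt,.145],v=.05)
hit=arm.servo_line([*Bt,.124],v=.02,force_limit=9)
e=np.array(arm.read_eef_pos());print(hit,e,arm.read_force());arm.hold(.6);print(arm.read_force(),arm.read_eef_pos(),arm.read_torque())
print(probe(.394)[1],arm.read_time_s())
S=snap('scene');u,v=w2px(S,(*Bt,.05));cv2.imwrite('pics/i.png',crop(S['pixels'],u-33,v-40,66,66,6))
E
```

```text
True [ 0.55544667 -0.14805479  0.128353  ] [-2.36337707  0.01297745  7.86844264]
[-4.35251014e-01 -6.38079680e-03  6.48422673e+00] [ 0.55538808 -0.14804013  0.12834107] [0.10395627 0.20358608 0.01237532]
[75, 192, 99, 68] 71.45
```

The punch end reached z≈0.038, so the button is fully down and recorded. I'll return the punch, then push the plate flat with the closed fingertips on the bar.

```bash
python3 - <<'E'
from h import *
P=np.array([.4352,-.1977]);Bt=P+[.120,.0497]
arm.servo_line([*Bt,.18],v=.1);arm.servo_line([*P,.18],v=.15)
print('ins',arm.servo_line([*P,.102],v=.05,force_limit=6),arm.read_eef_pos(),arm.read_force())
arm.open();arm.servo_line([*P,.22],v=.2)
S=snap('scene');u,v=w2px(S,(*P,.05));c1=crop(S['pixels'],u-30,v-50,60,70,5)
arm.gripper_close(10)
def tip(th): b=barpos(th);b[2]+=.0175+.006;return b
q=quat(PY+np.pi/2)
s=tip(.394);arm.move_to([s[0],s[1],s[2]+.04],q)
print('touch',arm.servo_line([s[0],s[1],s[2]-.005],v=.03,force_limit=2),arm.read_eef_pos(),s)
for th in np.arange(.36,-.001,-.04): arm.servo_line(tip(th),v=.04)
print(arm.read_force()); z=tip(0)
print(arm.servo_line([z[0],z[1],z[2]-.004],v=.02,force_limit=10),arm.read_eef_pos(),arm.read_force())
arm.servo_line([z[0],z[1],.2],v=.2);arm.move_to([.35,-.1,.35],q)
S=snap('scene');T=snap('top');import pickle;pickle.dump((S,T),open('flat.pkl','wb'))
big=crop(S['pixels'],130,100,160,140,3)
c2=crop(T['pixels'],220,150,160,140,3)
o=np.zeros((420,960,3),np.uint8);o[:,:480]=big;o[:,480:]=c2;cv2.imwrite('pics/j.png',cv2.resize(o,(800,350)))
cv2.imwrite('pics/k.png',c1);print(arm.read_time_s())
E
```

```text
ins False [ 0.43532411 -0.1977708   0.10223737] [-0.02160783  0.00780933 -0.5241053 ]
touch True [ 0.454191   -0.00723705  0.13496138] [np.float64(0.45456433878620994), np.float64(-0.007292690661689357), np.float64(0.1377580099985618)]
[-1.65746203 -0.27595589  8.75151084]
True [ 0.43776628 -0.00578452  0.05071069] [-4.79270768 -0.04480794 22.31895865]
86.0083
```

View pics/j.png

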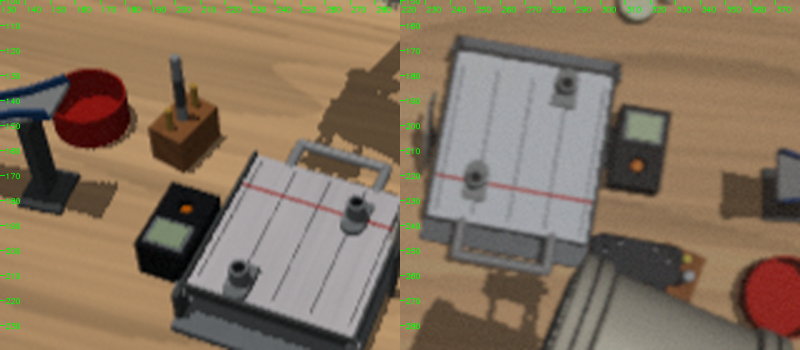

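Plate is flat, punch is back in the stand, smooth bushing at scene (225,207) / top (287,183), and the good one is still on the line. Now I'll move the smooth one to the tin, finding the tin with a mask fit just before release.

```bash
cat >> h.py <<'E'
from scipy.optimize import minimize
def tinfit(frames):
    t=np.linspace(0,6.28,40)
    def cost(p):
        e=0
        for f in frames:
            im=f['pixels'].astype(int);obs=((im[...,2]>55)&(im[...,2]>2.2*im[...,1])&(im[...,2]>2.2*im[...,0])).astype(float)
            m=np.zeros((384,512),np.uint8)
            pts=np.array([w2px(f,(p[0]+.045*np.cos(a),p[1]+.045*np.sin(a),z)) for a in t for z in(0,.045)])
            cv2.fillConvexPoly(m,cv2.convexHull(np.round(pts*16).astype(np.int32)),1,cv2.LINE_AA,4)
            u,v=w2px(f,(.43,-.31,.02)).astype(int);sl=np.s_[max(v-60,0):v+60,max(u-60,0):u+60]
            e+=np.abs(m[sl]-obs[sl]).sum()
        return e
    r=minimize(cost,[.43,-.31],method='Nelder-Mead',options=dict(initial_simplex=[[.43,-.31],[.45,-.31],[.43,-.33]]));return r.x,r.fun
E
python3 - <<'E'
from h import *
import pickle
S,T=pickle.load(open('flat.pkl','rb'))
a=px2w(S,225.2,207.2,.077);b=px2w(T,286.8,183.2,.077);print(a,b,LINE+.119*ex-.04*ey)
for n in('scene','top'):print(n,tinfit([pickle.load(open(n+'0.pkl','rb'))]))
print('now scene',tinfit([S]))
E
```

```text
[ 0.63880243 -0.06076942  0.077     ] [ 0.63291561 -0.06514325  0.077     ] [ 0.63507432 -0.06318866]
scene (array([ 0.4309668 , -0.31466309]), np.float64(223.0))
top (array([ 0.42835167, -0.31814213]), np.float64(256.0))
now scene (array([ 0.4309668 , -0.31466309]), np.float64(224.0))
```

```bash
python3 - <<'E'
from h import *
w=grasp(np.array([.636,-.063]),PY,.049,squeeze=False)
p=np.array(arm.read_eef_pos());arm.servo_line([*p[:2],.2],v=.2)
tin=tinfit([snap('scene')])[0];print(tin)
tin=np.array([.4297,-.3164])+tin-[.43097,-.31466]
q=quat(PY);arm.move_to([.52,-.2,.27],q);arm.move_to([*tin,.14],q);arm.servo_line([*tin,.05],v=.08,force_limit=6)
print(arm.read_eef_pos());arm.open();arm.servo_line([*tin,.22],v=.2)
# good bushing
g=LINE+.04*ey
arm.move_to([.45,-.1,.27],quat(PY+np.pi));arm.move_to([*g,.2],quat(PY+np.pi))
S=snap('scene');u,v=w2px(S,(*tin,.02))
cv2.imwrite('pics/l.png',np.hstack([crop(S['pixels'],u-30,v-30,60,60,5),crop(S['pixels'],240,150,60,60,5)]))
print(arm.read_time_s(),tinfit([S]))
E
```

```text
hub w 19.33022024777954 f 10.000049024820328
[ 0.43097391 -0.31472294]
[ 0.43002774 -0.31671469  0.05046311]
100.4667 (array([ 0.43174041, -0.31755125]), np.float64(267.0))
```

View pics/l.png

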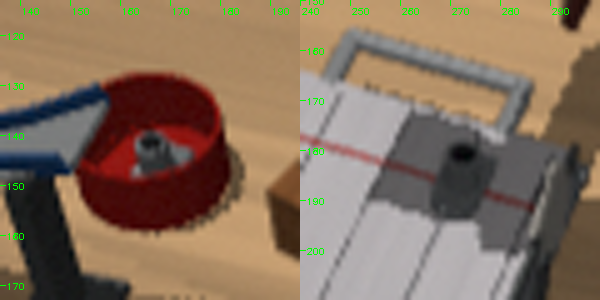

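The smooth bushing lies in the tin at scene (165,145), and the good one still stands on the line. I'll grasp it and hover over the chute mouth.

```bash
cat >> h.py <<'E'
CY=-1.537;CL=np.array([.544,-.308,.14]);SL=.436
cy=np.array([-np.sin(CY),np.cos(CY),0]);cx=R.from_rotvec(SL*cy).apply([np.cos(CY),np.sin(CY),0]);cn=np.cross(cx,cy)
TILT=.3;CQ=quat(CY+np.pi,TILT,cy);tn=R.from_rotvec(TILT*cy).apply([0,0,1.])
def cpos(x,h,dy=0): return CL+x*cx+dy*cy+h*cn+.013*tn   # bushing origin h above the floor
E
python3 - <<'E'
from h import *
print(arm.solve_ik(cpos(-.008,.08),CQ),arm.solve_ik(cpos(-.008,.004),CQ))
g=LINE+.04*ey
grasp(g,PY+np.pi,.049,squeeze=False)
arm.servo_line([*g,.25],v=.2)
p=cpos(-.008,.03);arm.move_to(p+[0,0,.08],CQ);arm.servo_line(p,v=.1)
S=snap('scene');T=snap('top');u,v=w2px(S,CL)
for f in(S,T):
    print('origin',w2px(f,p-.013*tn),'floor below',w2px(f,CL-.008*cx),'mouth corners',w2px(f,CL-.035*cx+.0235*cy+.009*cn),w2px(f,CL-.035*cx-.0235*cy+.009*cn),'throat',w2px(f,CL+.01*cx+.015*cy+.009*cn),w2px(f,CL+.01*cx-.015*cy+.009*cn))
cv2.imwrite('pics/m.png',np.hstack([crop(S['pixels'],u-40,v-40,80,70,5),crop(T['pixels'],345,190,80,70,5)]))
print(arm.read_time_s())
E
```

```text
[-0.68209215  0.53643371  1.46360796  0.23067958  1.34770552 -0.79049284] [-0.64626203  0.58315132  1.55842168  0.24882806  1.20276591 -0.79366272]
hub w 19.5866084782282 f 10.000010579824448
origin [138.2156762  131.53703237] floor below [145.34030455 140.4145514 ] mouth corners [147.66258448 142.79026317] [155.20864985 129.84402722] throat [135.34030958 142.91524544] [140.30333346 134.78076631]
origin [386.03584712 219.59756601] floor below [378.08894398 220.67214078] mouth corners [371.87561408 209.85347536] [371.6729304 228.5523021] throat [386.14622861 215.27176864] [386.09591226 227.03587942]
106.725
```

View pics/m.png

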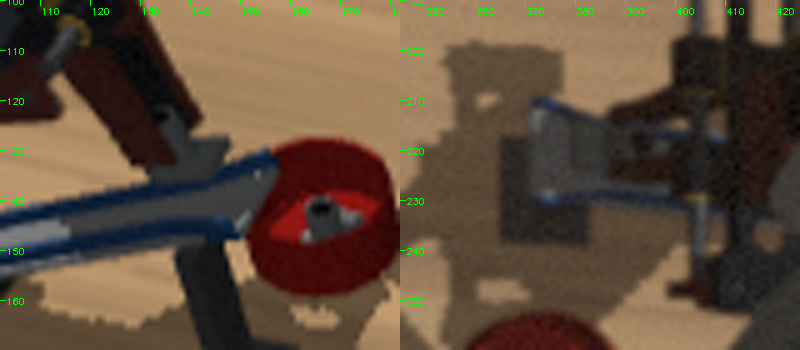

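Picture m shows the bushing held over the mouth, nose toward the press, lined up within about 2–3 mm sideways. Lower with force guard and release.

```bash
python3 - <<'E'
from h import *
arm.servo_line(cpos(-.010,.02,-.002),v=.05)
h=arm.servo_line(cpos(-.010,-.001,-.002),v=.02,force_limit=3);e=np.array(arm.read_eef_pos());d=e-CL-.013*tn
print(h,'origin in chute',d@cx,d@cy,d@cn,arm.read_force())
arm.open();arm.servo_line(e+.1*tn,v=.15)
arm.move_to([.4,-.05,.35],quat(PY+np.pi/2));arm.hold(.5)
S=snap('scene');T=snap('top')
cv2.imwrite('pics/n.png',np.vstack([np.hstack([crop(S['pixels'],70,100,130,70,3),crop(T['pixels'],345,190,130,70,3)]),np.hstack([crop(S['pixels'],180,110,130,80,3),crop(T['pixels'],220,150,130,80,3)])]))
print(w2px(S,CL+.178*cx),w2px(T,CL+.178*cx),arm.read_time_s(),tinfit([S]))
E
```

```text
True origin in chute -0.009835446774314515 -0.0020402214117675637 0.003278639637154719 [ 0.96351339 -1.02449841  2.25757247]
[ 93.77183022 149.92491277] [433.5241514  228.27302331] 111.6917 (array([ 0.4309668 , -0.31466309]), np.float64(304.0))
```

View pics/n.png

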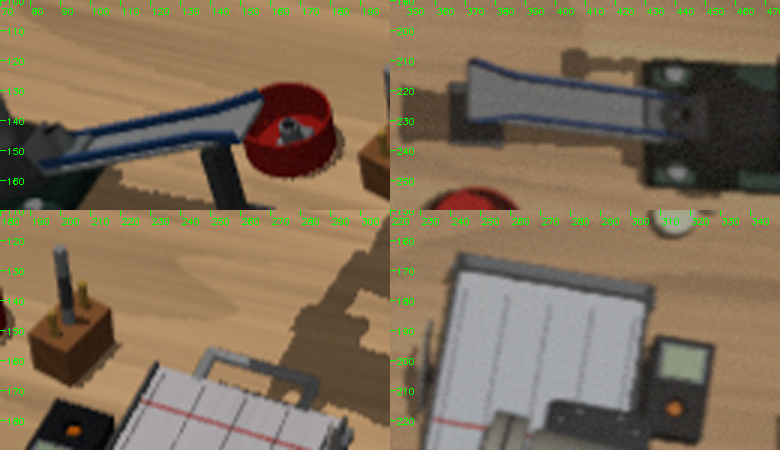

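Picture n shows the bushing's hub at the lower end of the chute, top (443,227). The smooth one is in the upright tin, the punch stands in its stand, and the plate is flat and empty. Handing in.

```bash
python3 -c "
from h import *
arm.hold(.5);print(arm.finish_job(),arm.read_time_s())"
```

```text
the job is handed in; nothing more can be done
the job is handed in; nothing more can be done
```

The job is handed in after about 112 s of robot time; only two bushings were present, and the smooth one slipped at about 0.39 rad, was recorded, and is now in the tin, the good one is at the chute's lower end, the punch is back in its stand and the plate is flat, but the hand-in returned no verdict.

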